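Shim the slab roller

ROBOT

A 6-joint arm with a two-finger parallel gripper is mounted at the origin on the work surface. World frame = base frame: x ahead of the robot, y to its left, z up, the work surface at z = 0. Lengths are in mm, angles in degrees, forces in N, time in s.
With the tool pointing down it reaches from about 350 to 850 mm from the base axis. Payload 8.1 kg.
Tool frame: the origin (TCP) lies midway between the tips of the shut fingers; the grasp point (between the pads) lies 19 mm behind it (hold_point_z is the distance from the TCP to the grasp point, in mm); z points along the fingers, y is the direction in which the jaws open and shut (so a half turn about z gives the same grasp; the last joint's range is limited). The gripper opens to 85 mm and grips with 20 to 120 N. Pads are 22 mm wide; open, the fingers measure 114 mm over their backs; the gripper's body (76 mm by 85 mm) begins 54 mm behind the grasp point. The pads swing forward as they close: fully open they stand 13 mm farther back than shut.
Start: joints at [63.862, 7.471, 85.268, -0, 87.261, -4.893], TCP at [217.396, 559.236, 231.292] pointing down, gripper open.
Joint ranges: [-169.43, 169.43], [-51.17, 129.36], [1.28, 143.12], [-76.62, 256.62], [0, 156.53], [-152.29, 152.29]. Speed limits (degrees/s): [136.94, 136.94, 159.86, 180, 180, 180].

INTERFACE

Orientations are given as [roll, pitch, yaw] about the fixed x, y, z axes, in that order (R = Rz(yaw) Ry(pitch) Rx(roll)).
In Python, from bench import sense, snapshot, camera_params, hand_in, hold_point_z gives the robot as it stands.
- The arm moves only by the tool servo_tool, never from a script. Its argument "motion" is a list of rows, each a list of 7 numbers: the finger opening in mm, from 0 to 85.4, then the shift along the tool's x, y, z in mm, then the turn, a rotation vector about the tool's x, y, z in rad. A call has 1 to 10 rows; each row shifts and turns the pose as measured when the row begins, along the tool's axes as they then stand; what a row does not reach is not made up. A row lasts 1/10 s, in which the tool goes at most 50 mm and 8.59 degrees, less where a joint would pass 70% of its speed; a pose out of reach is approached as far as the arm can. A call with a gripper value outside its range is refused whole. The fingers move at their own pace and stop on an object; "force" is the grip in N (left out, the last holds). Time passes only in rows, so rows that do not move let the fingers close. It gives the time, the measured TCP pose, the force and the opening at its end, in the units of the state.
- sense(): the state, without advancing time (a new reading comes with each control period).
- snapshot(name): name is "scene" or "top"; returns the picture (400x640x3 uint8, blue, green, red); there is no depth.
- camera_params(name): a dict with "fx", "fy", "cx", "cy" (pixels), "R" (3x3) and "t" (3): a world point X has camera coordinates R X + t. Camera axes: x right, y down, z forward; pixel columns grow to the right and rows downward; lengths in mm; the calibration is good to about 2 mm. A picture is of the moment at which its call begins. camera_params takes no time and is no camera call.
- hand_in(): hands the job in, once; it reports no verdict.
The state is a dict: "time": time; "joint_pos": joint angles; "qd": joint speeds; "joint_efforts": joint torques, N m; "tool_pos": TCP position; "tcp_rot": TCP orientation; "ft_force": force on the tool from outside, world axes, zero at the start; "wrist_torque": the same for the moment, N m; "finger_gap": finger opening in mm.
Only numpy, scipy, OpenCV 4.12 (cv2) and the standard library are available. Lean on these libraries where they do the work, as an engineer would, in place of code of your own. Each camera call takes 0.05 s, during which the arm holds its last target. There are 200 camera calls.

TASK

Set the bench-top slab roller for thin slabs: push the loose hardboard shim along the bed, in between the side guides and under the low roller, until it is fully home, square against the stop bar at the far end. Only push it with the fingertips: keep it flat on the bed the whole way, never pick it up or tip it, and leave the pottery things around the machine where they are.

Things in the scene. Friction and masses are not known exactly. Their poses are not given: they have to be found in the camera images.
- slab_roller: Bench-top clay slab roller, fixed. Origin: on the table, under the middle of its width; +y is the feed direction (infeed end to stop), x across, z up. Flat plywood bed, top 70 mm above the table, 290 mm wide, from y = -310 to +290 mm; bare and open for y below -30. A hub with four knobbed spokes is on the +x side at y = 130, out to x = 190 mm. Its roller turns freely.
- roller_gap (a point): Point on the bed right under the middle of the roller (machine frame y = +130 mm). The steel roller, 50 mm across, lies along machine x; its underside is 14 mm and its top 64 mm above the bed. Its grey end cheeks stand at x = +-125 to +-137, y = +88 to +172 mm, and reach 102 mm above the bed.
- mouth (a point): Point on the bed midway between the side guides where they begin (machine y = +10 mm). The two steel guides are 12 mm high, 10 mm thick, their inner faces at x = +-115 mm, running on to y = +270; flared lead-ins before them reach back to y = -25 mm, where their inner faces are about 130 mm either side of the middle.
- stop (a point): Middle of the stop bar's near face, on the bed (machine y = +250 mm, x = 0). The bar is 9 mm high and lies across the bed between the guides; the shim's leading edge must butt against it.
- shim: The loose shim: plain dark hardboard plate, 210 (x) by 220 (y) by 9 mm, 0.3 to 0.5 kg. It lies flat on the infeed bed, up to 17 degrees skew and 20 mm off the machine's middle. Origin: centre of its underside; +y points to its leading edge, 110 mm ahead. Home, its origin is at machine y = +140 mm and its trailing edge at +30, still 75 mm short of the roller.
- shim_front (a point): Middle of the shim's leading edge, half-way up its thickness (110 mm ahead of the shim's origin, 4.5 mm above its underside).
- cup: Bystander: white ceramic cup, 72 mm wide, 85 mm high, standing on the table beside the infeed bed on the machine's +x side. Origin: centre of its underside. Leave alone.
- cutter: Bystander: steel ring cutter, 72 mm wide, 35 mm high, on the table on the machine's +x side. Origin: centre of its underside. Leave alone.
- bowl: Bystander: terracotta bowl, 110 mm wide, 45 mm high, on the table behind the infeed end. Origin: centre of its underside. Leave alone.
- knife: Bystander: spatula-like palette knife, 190 mm long, lying on the table beyond the stop end. Origin: under its middle. Leave alone.

How it is judged (in metres and radians):
On the way:
1. the shim's leading edge has come out beyond the roller, between the guides (y of shim_front in the frame of slab_roller above 0.16 m and z of shim_front in the frame of slab_roller below 0.082 m), for 0.1 s.
At the end, for the whole second after the job is handed in: The shim lies flat and at rest on the bed under the roller, between the guides, its leading edge within 4.5 mm of the stop bar and square to it within 0.03 rad (y of shim_front in the frame of slab_roller above 0.2455 m and angle between the x axis of shim and the x axis of slab_roller, either way round below 0.03 rad and x of shim in the frame of slab_roller between -0.012 and 0.012 m and z of shim in the frame of slab_roller below 0.0725 m and angle between shim's own z axis and vertical below 0.02 rad and linear speed of shim below 0.01 m/s); the robot touches nothing.
It fails at once if the shim is tipped more than 0.06 rad off flat (angle between shim's own z axis and vertical above 0.06 rad).
It fails at once if the shim is lifted more than 6 mm off the bed (z of shim in the frame of slab_roller above 0.076 m).
It fails at once if a bystander (cup, cutter, bowl or knife) is moved more than 20 mm (distance of any of cup, cutter, bowl, knife from where it was at the start of the episode above 0.02 m).
It also fails if it takes over 72 s, if anything falls off the work surface, if the arm or the gripper's body presses on something with over 40 N, if the wrist force passes 120 N, or if a joint passes its speed limit or range.

## Working session

There is one attempt and no reset: what is moved stays moved. The work goes in short steps, Python scripts to look and compute and a tool call to move; the robot and the scene stay as the last step left them, time stands still between calls to the robot, and variables do not carry over. Pictures are saved under pics/ and viewed, about 8 in all and at most 12, crops included, and the job is handed in when it is done.

Besides the shell and the picture viewer there is one more tool, called after "Request:" by a JSON object that holds its "name" and its "arguments", one argument or row to a line. servo_tool: Moves the arm, as the interface text tells. Its arguments: {"type":"object","properties":{"motion":{"type":"array"},"force":{"type":"number"}},"required":["motion"]}

```bash
mkdir -p pics; ls
python3 - <<'E'
from bench import *
import cv2,numpy as np
for n in("top","scene"):
    im=snapshot(n); cv2.imwrite(f"pics/{n}0.png",im)
    c=camera_params(n); print(n,c["fx"],c["fy"],c["cx"],c["cy"],np.round(c["R"],3).tolist(),np.round(c["t"],1).tolist())
print(sense()); print(hold_point_z)
E
```

```text
pics
top 402.0751691991303 402.0751691991303 317.81441125229026 198.16719364052685 [[-0.001, -1.0, 0.007], [-0.999, 0.0, -0.051], [0.051, -0.007, -0.999]] [17.2, 644.7, 1104.6]
scene 413.48194818104764 413.48194818104764 317.57378555181845 201.5540210826441 [[0.475, 0.88, 0.009], [0.66, -0.35, -0.665], [-0.582, 0.321, -0.747]] [-322.9, -388.0, 1633.6]
{'time': 0.1, 'joint_pos': array([ 6.38622186e+01,  7.51301392e+00,  8.53234302e+01,  8.44617260e-04,
        8.72630357e+01, -4.89434554e+00]), 'qd': array([ 0.09551841, -0.02741104, -0.13232515, -0.0923708 , -0.04756722,
        0.02085562]), 'joint_efforts': array([ 9.02370375e-04, -5.70957184e+01, -5.01937830e+01, -2.92419772e-04,
        8.14951491e-03,  1.14948948e-04]), 'tool_pos': array([217.16064024, 558.77665455, 230.32232699]), 'tcp_rot': array([-1.79900955e+02, -9.32797301e-03,  1.58756515e+02]), 'ft_force': array([-0.14745927,  0.09920796,  0.17221487]), 'wrist_torque': array([ 0.0014494 , -0.0636426 ,  0.04101777]), 'finger_gap': 85.13848095740987}
18.700000000000003
```

View pics/top0.png

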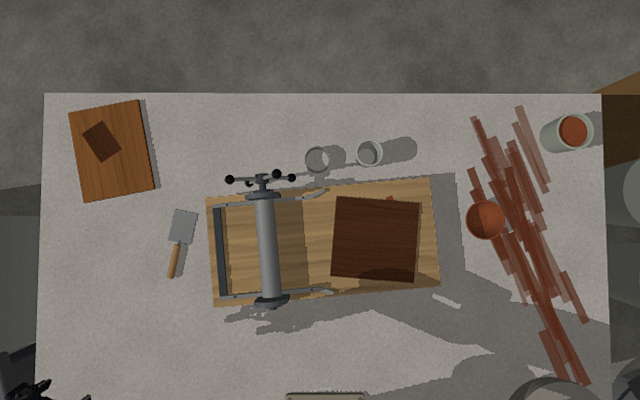

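View pics/scene0.png

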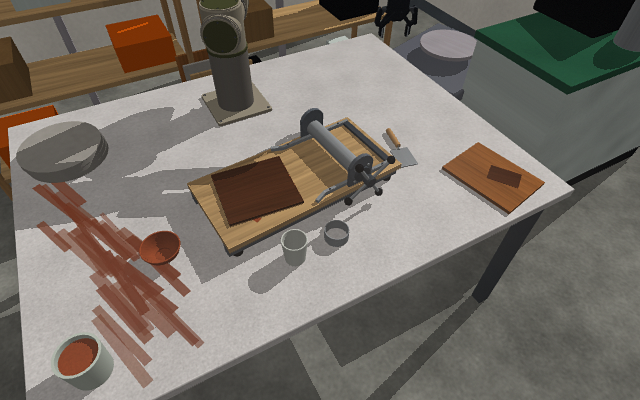

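The top view shows the bed at about (205–440, 178–307) and the dark shim at about (331–421, 196–283), skewed some 9° to the bed. The feed direction runs left in the image, and the cup and cutter are at (369,153) and (317,160). The scene view agrees with this. Next I measure the bed and shim edges.

```bash
cat > h.py <<'E'
import cv2,numpy as np
from bench import *
def ray(n,px,z):
    c=camera_params(n);R=np.array(c["R"]);t=np.array(c["t"])
    px=np.atleast_2d(np.float64(px))
    d=np.c_[(px[:,0]-c["cx"])/c["fx"],(px[:,1]-c["cy"])/c["fy"],np.ones(len(px))]@R
    o=-R.T@t
    return o+d*((z-o[2])/d[:,2])[:,None]
def shim_mask(im):
    h=cv2.cvtColor(im,cv2.COLOR_BGR2HSV)
    m=((h[...,0]<14)|(h[...,0]>172))&(h[...,1]>90)&(h[...,2]<95)&(h[...,2]>20)
    m=m.astype(np.uint8)*255
    w=np.zeros_like(m); w[165:320,200:450]=255   # machine area only
    return cv2.morphologyEx(m&w,cv2.MORPH_OPEN,np.ones((3,3),np.uint8))
def rect(m,n,z):
    c=max(cv2.findContours(m,0,cv2.CHAIN_APPROX_NONE)[0],key=cv2.contourArea)
    p=ray(n,c.reshape(-1,2),z)[:,:2]
    return cv2.minAreaRect(p.astype(np.float32)),c
E
python3 - <<'E'
from h import *
im=snapshot("top"); m=shim_mask(im)
r,c=rect(m,"top",79); print("shim",r,np.round(cv2.boxPoints(r),1).tolist())
h=cv2.cvtColor(im,cv2.COLOR_BGR2HSV)
b=((h[...,0]>8)&(h[...,0]<28)&(h[...,1]>70)&(h[...,2]>70)).astype(np.uint8)*255
b=b|m; w=np.zeros_like(b); w[165:320,195:455]=255; b=cv2.morphologyEx(b&w,cv2.MORPH_CLOSE,np.ones((31,31)));b=cv2.morphologyEx(b,cv2.MORPH_OPEN,np.ones((9,9)))
r2,c2=rect(b,"top",70); print("bed",r2,np.round(cv2.boxPoints(r2),1).tolist())
o=im.copy(); cv2.drawContours(o,[c],-1,(0,255,0),1); cv2.drawContours(o,[c2],-1,(255,0,0),1)
cv2.imwrite("pics/m1.png",cv2.resize(o[150:330,180:460],None,fx=2.8,fy=2.8,interpolation=cv2.INTER_NEAREST))
E
```

```text
shim ((535.3812866210938, -131.69610595703125), (218.06375122070312, 208.87977600097656), 85.0404052734375) [[421.8999938964844, -231.3000030517578], [630.0, -249.3000030517578], [648.9000244140625, -32.099998474121094], [440.79998779296875, -14.0]]
bed ((528.1326293945312, 5.6910400390625), (290.0346374511719, 598.9354858398438), 5.281711101531982) [[356.20001220703125, 290.5], [411.29998779296875, -305.8999938964844], [700.0999755859375, -279.20001220703125], [645.0, 317.20001220703125]]
```

View pics/m1.png

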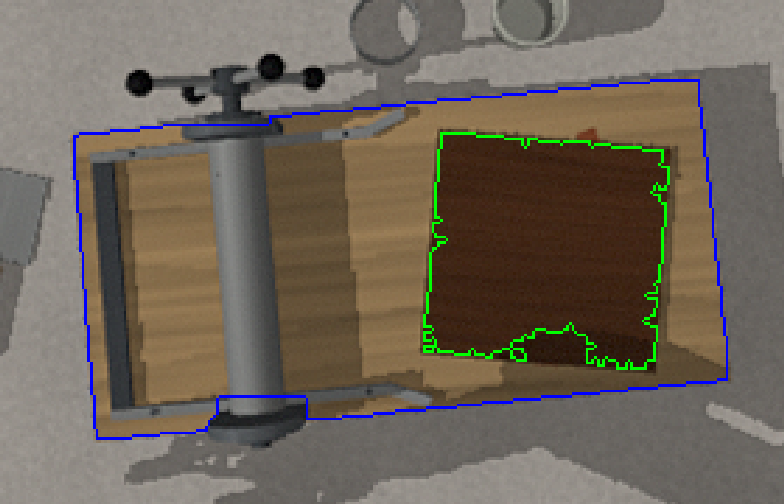

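The shim and bed outlines fit well: the bed measures 290×599 mm. That gives machine yaw +5.28° with its origin near (527, 15.7), and shim yaw −4.96° with its trailing-edge middle near (526, −241). First I turn the tool so its x axis points along the feed.

Request:
{"name": "servo_tool", "arguments": {
  "motion": [
    [85,0,0,-4,0,0,0.143],
    [85,0,0,-4,0,0,0.143],
    [85,0,0,-4,0,0,0.143],
    [85,0,0,-4,0,0,0.143],
    [85,0,0,-4,0,0,0.143],
    [85,0,0,-4,0,0,0.143],
    [85,0,0,-4,0,0,0.143],
    [85,0,0,-4,0,0,0.143],
    [85,0,0,-4,0,0,0.143]
  ]
}}

```text
time: 1.05
tool_pos: [216.1, 556.6, 262.4]
tcp_rot: [-179.8, 0.6, 82.2]
ft_force: [-0.2, 0.8, -0.5]
finger_gap: 85.0
```

Request:
{"name": "servo_tool", "arguments": {
  "motion": [
    [85,-38,21,0,0,0,0],
    [85,-38,21,0,0,0,0],
    [85,-38,21,0,0,0,0],
    [85,-38,21,0,0,0,0],
    [85,-38,21,0,0,0,0],
    [85,-38,21,0,0,0,0],
    [85,-38,21,0,0,0,0],
    [85,-38,21,0,0,0,0],
    [85,-38,21,0,0,0,0],
    [85,-38,21,0,0,0,0]
  ]
}}

```text
time: 2.05
tool_pos: [371.3, 139.6, 261.7]
tcp_rot: [-179.7, 0.8, 82.3]
ft_force: [0.1, 0.1, -0.4]
finger_gap: 84.8
```

Request:
{"name": "servo_tool", "arguments": {
  "motion": [
    [85,-39,21,0,0,0,0],
    [85,-39,21,0,0,0,0],
    [85,-39,21,0,0,0,0],
    [85,-39,21,0,0,0,0],
    [85,-39,21,0,0,0,0],
    [85,-39,21,0,0,0,0],
    [85,-39,21,0,0,0,0],
    [85,-39,21,0,0,0,0],
    [85,-39,21,0,0,0,-0.025],
    [85,-39,21,0,0,0,-0.025]
  ]
}}

```text
time: 3.05
tool_pos: [529.8, -293.8, 264.7]
tcp_rot: [-179.7, 0.7, 85.1]
ft_force: [1.5, 1.0, 1.3]
finger_gap: 85.1
```

Request:
{"name": "servo_tool", "arguments": {
  "motion": [
    [85,0,0,40,0,0,0],
    [85,0,0,40,0,0,0],
    [85,0,0,30,0,0,0],
    [85,0,0,0,0,0,0]
  ]
}}

```text
time: 3.45
tool_pos: [530.3, -303.3, 150.5]
tcp_rot: [-179.8, 0.8, 84.8]
ft_force: [-0.3, 0.7, -0.3]
finger_gap: 85.1
```

Request:
{"name": "servo_tool", "arguments": {
  "motion": [
    [85,40,-7,25,0,0.007,0],
    [85,0,0,25,0,0.007,0],
    [85,0,0,20,0,0,0],
    [85,0,0,0,0,0,0],
    [85,0,0,0,0,0,0]
  ]
}}

```text
time: 3.95
tool_pos: [529.2, -265.2, 86.6]
tcp_rot: [180.0, 0.1, 84.8]
ft_force: [0.6, -0.4, 0.2]
finger_gap: 84.9
```

Run:
```python
from h import *
s=sense(); print(s["tool_pos"],s["tcp_rot"],s["ft_force"])
im=snapshot("top"); s2=snapshot("scene")
a=cv2.resize(im[165:315,300:470],None,fx=3,fy=3); b=cv2.resize(s2[120:270,165:265],None,fx=3,fy=3)
cv2.imwrite("pics/p3.png",np.hstack([a,b]))
```

```text
[ 529.20969796 -265.23253941   86.56486981] [1.79965316e+02 9.86756939e-02 8.47997899e+01] [ 0.60560921 -0.3778557   0.17394023]
```

View pics/p3.png

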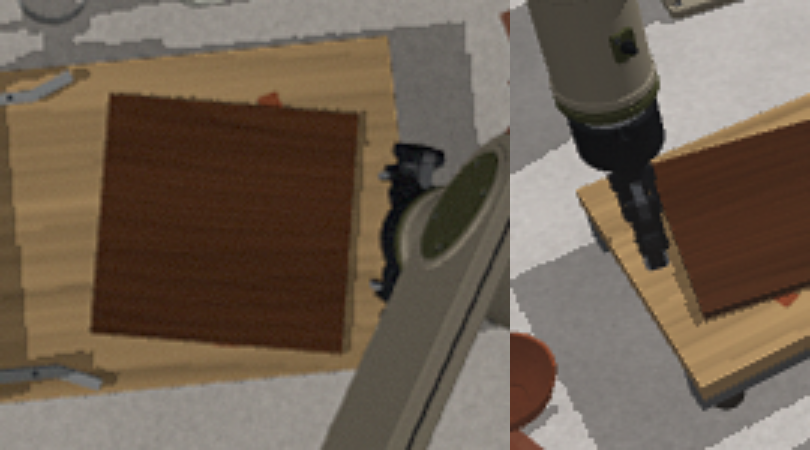

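The fingers sit behind the trailing edge with a gap of about 10 mm. I lower them gently to find the bed.

Request:
{"name": "servo_tool", "arguments": {
  "motion": [
    [85,0,0,12,0,0,0],
    [85,0,0,8,0,0,0],
    [85,0,0,3,0,0,0],
    [85,0,0,0,0,0,0]
  ]
}}

```text
time: 4.45
tool_pos: [531.5, -267.2, 65.6]
tcp_rot: [179.6, 0.3, 84.8]
ft_force: [0.2, 0.0, -0.2]
finger_gap: 84.8
```

Request:
{"name": "servo_tool", "arguments": {
  "motion": [
    [85,0,0,1.5,0,0,0],
    [85,0,0,1,0,0,0],
    [85,0,0,0,0,0,0]
  ]
}}

```text
time: 4.75
tool_pos: [531.4, -267.3, 62.8]
tcp_rot: [179.7, 0.3, 84.8]
ft_force: [-0.3, -0.4, 0.6]
finger_gap: 85.2
```

Request:
{"name": "servo_tool", "arguments": {
  "motion": [
    [85,0,0,1.5,0,0,0],
    [85,0,0,1.5,0,0,0],
    [85,0,0,0,0,0,0]
  ]
}}

```text
time: 5.05
tool_pos: [531.6, -267.5, 60.0]
tcp_rot: [179.6, 0.3, 84.7]
ft_force: [-0.1, 0.2, 0.6]
finger_gap: 85.2
```

Request:
{"name": "servo_tool", "arguments": {
  "motion": [
    [85,-1,10,0,0,0,0],
    [85,-1,10,0,0,0,0],
    [85,0,10,0,0,0,0],
    [85,0,0,0,0,0,-0.09],
    [85,0,0,0,0,0,-0.09],
    [85,0,0,0,0,0,0]
  ]
}}

```text
time: 5.65
tool_pos: [567.0, -273.3, 60.9]
tcp_rot: [179.5, 0.4, 95.4]
ft_force: [-0.0, -0.5, 0.1]
finger_gap: 84.6
```

Request:
{"name": "servo_tool", "arguments": {
  "motion": [
    [85,6,-5,1,0,0,0],
    [85,4,0,0,0,0,0],
    [85,4,0,0,0,0,0],
    [85,4,0,0,0,0,0],
    [85,4,0,0,0,0,0],
    [85,4,0,0,0,0,0],
    [85,4,0,0,0,0,0],
    [85,4,0,0,0,0,0],
    [85,0,0,0,0,0,0]
  ]
}}

```text
time: 6.55
tool_pos: [559.6, -237.5, 59.9]
tcp_rot: [179.5, 0.5, 94.9]
ft_force: [-0.5, -0.5, -1.4]
finger_gap: 85.1
```

```bash
cat >> h.py <<'E'
def look(name):
    s=sense(); print(np.round(s["tool_pos"],1),np.round(s["tcp_rot"],1),np.round(s["ft_force"],1))
    im=snapshot("top"); m=shim_mask(im); r,c=rect(m,"top",79)
    b=cv2.boxPoints(r); O=np.array([527.2,15.65]);X=np.array([.9958,.0920]);Y=np.array([-.0920,.9958])
    print(np.round(r[1],1),"corners machine",np.round(np.c_[(b-O)@X,(b-O)@Y],1).tolist())
    if name:
        o=im.copy(); cv2.drawContours(o,[c],-1,(0,255,0),1)
        cv2.imwrite(f"pics/{name}.png",cv2.resize(np.hstack([o[160:320,195:450]]),None,fx=3,fy=3))
E
python3 -c "
from h import *
look('p4')"
```

```text
[ 559.6 -237.5   59.9] [179.5   0.5  94.9] [-0.5 -0.5 -1.4]
[220.5 206.2] corners machine [[-126.1, -226.8], [79.2, -246.1], [99.8, -26.5], [-105.4, -7.2]]
```

View pics/p4.png

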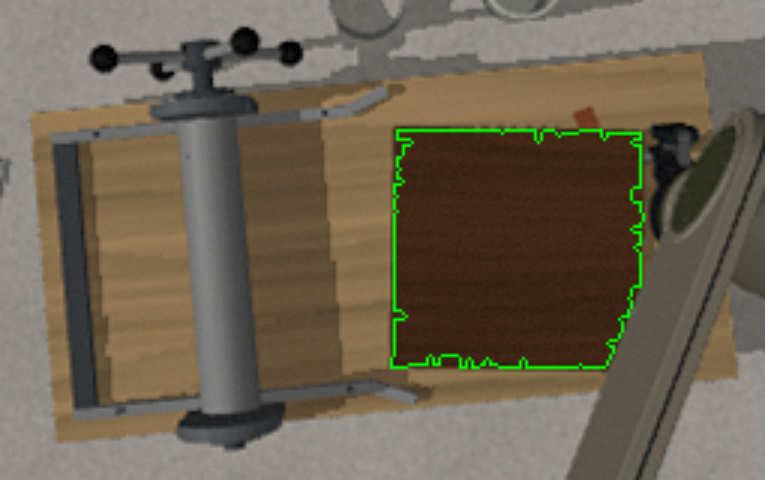

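The shim is down to about −5.4° skew, and its centre is near machine (−13, −127). The arm hides its trailing-left corner. I'll push the left side edge about 48 mm behind the centre, which both squares and centres it. First I lift and move there.

Request:
{"name": "servo_tool", "arguments": {
  "motion": [
    [85,-12,0,0,0,0,0],
    [85,0,0,-30,0,0,0],
    [85,0,0,-30,0,0,0],
    [85,18,-40,0,0,0,0],
    [85,18,-40,0,0,0,0],
    [85,18,-40,0,0,0,0],
    [85,18,-40,0,0,0,0],
    [85,18,-40,0,0,0,0],
    [85,0,0,0,0,0,0]
  ]
}}

```text
time: 7.5
tool_pos: [346.1, -180.2, 118.1]
tcp_rot: [179.6, 0.5, 94.9]
ft_force: [0.0, -0.4, 0.2]
finger_gap: 84.7
```

```bash
python3 -c "
from h import *
look('p5')"
```

```text
[ 346.1 -180.2  118.1] [179.6   0.5  94.9] [ 0.  -0.4  0.2]
[216.  206.2] corners machine [[-125.9, -224.9], [79.3, -244.2], [99.6, -29.1], [-105.7, -9.8]]
```

View pics/p5.png

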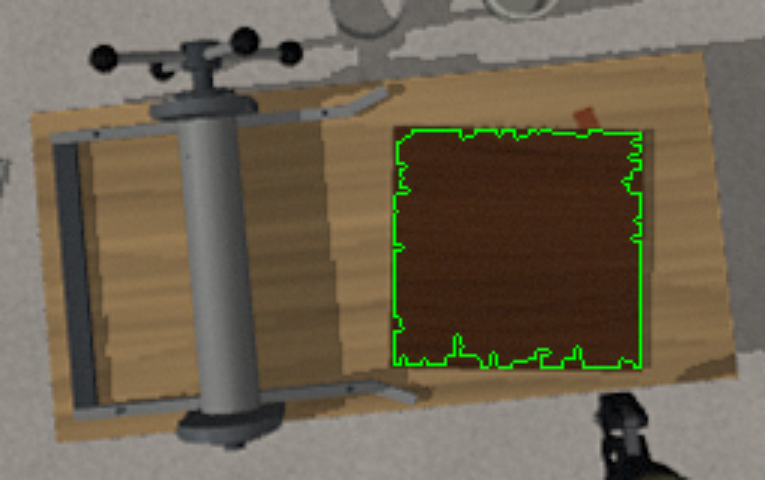

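The picture confirms it: the shim's centre is at about (−12, −127) and it is skewed −5.4°. The finger is clear beside it, at picture position (620,410). I descend beside it, then push toward +x.

Request:
{"name": "servo_tool", "arguments": {
  "motion": [
    [85,0,0,25,0,0,0],
    [85,0,0,20,0,0,0],
    [85,0,0,11,0,0,0],
    [85,0,0,0,0,0,0],
    [85,0,0,1,0,0,0]
  ]
}}

```text
time: 8.05
tool_pos: [355.0, -187.8, 65.7]
tcp_rot: [179.0, 1.0, 94.8]
ft_force: [-0.1, 0.7, 0.5]
finger_gap: 84.9
```

Request:
{"name": "servo_tool", "arguments": {
  "motion": [
    [85,0,8,0,0,0,0],
    [85,0,5,0,0,0,0],
    [85,0,4,0,0,0,0],
    [85,0,4,0,0,0,0],
    [85,0,4,0,0,0,0],
    [85,0,4,0,0,0,0],
    [85,0,0,0,0,0,0]
  ]
}}

```text
time: 8.75
tool_pos: [389.3, -186.5, 69.4]
tcp_rot: [178.7, 1.1, 94.8]
ft_force: [0.2, 0.3, -0.5]
finger_gap: 84.7
```

```bash
python3 -c "
from h import *
look('')
print(sense()['joint_pos'])"
```

```text
[ 389.3 -186.5   69.4] [178.7   1.1  94.8] [ 0.2  0.3 -0.5]
[216.6 207.5] corners machine [[-127.4, -222.6], [79.0, -244.2], [101.5, -28.8], [-104.9, -7.2]]
[-32.30121971 -12.93321439 122.55314239  -0.15246645  68.72591834
 -37.05048603]
```

The shim has not moved: the tool drifted up and the finger passed just above it. I back off, level the tool, lower and retry.

Request:
{"name": "servo_tool", "arguments": {
  "motion": [
    [85,0,-15,-2,0,0,0],
    [85,0,-15,0,0,0,0],
    [85,4,-4,0,0,0,0],
    [85,0,0,0,0.022,0.019,-0.008],
    [85,0,0,0,0,0,0]
  ]
}}

```text
time: 9.3
tool_pos: [353.4, -184.5, 70.3]
tcp_rot: [-179.9, -0.0, 95.2]
ft_force: [0.1, -0.6, 0.5]
finger_gap: 85.1
```

Request:
{"name": "servo_tool", "arguments": {
  "motion": [
    [85,0,0,4,0,0,0],
    [85,0,0,0,0,0,0]
  ]
}}

```text
time: 9.5
tool_pos: [353.7, -184.3, 65.9]
tcp_rot: [-180.0, 0.0, 95.2]
ft_force: [-0.3, 0.1, 0.1]
finger_gap: 85.0
```

Request:
{"name": "servo_tool", "arguments": {
  "motion": [
    [85,3,0,4,0,0,0],
    [85,3,0,2,0,0,0],
    [85,0,0,0,0,0,0]
  ]
}}

```text
time: 9.8
tool_pos: [353.0, -177.4, 59.0]
tcp_rot: [-180.0, 0.0, 95.2]
ft_force: [0.1, 0.3, 0.7]
finger_gap: 85.1
```

Request:
{"name": "servo_tool", "arguments": {
  "motion": [
    [85,0,4,0.3,0,0,0],
    [85,0,4,0.3,0,0,0],
    [85,0,4,0.3,0,0,0],
    [85,0,0,0,0,0,0]
  ]
}}

```text
time: 10.2
tool_pos: [366.0, -176.1, 58.0]
tcp_rot: [-180.0, 0.0, 95.2]
ft_force: [-0.9, 0.7, 0.4]
finger_gap: 85.0
```

Request:
{"name": "servo_tool", "arguments": {
  "motion": [
    [85,0,3.5,-0.5,0,0,0],
    [85,0,3.5,0,0,0,0],
    [85,0,3.5,0,0,0,0],
    [85,0,3.5,0,0,0,0],
    [85,0,2,0,0,0,0],
    [85,0,0,0,0,0,0]
  ]
}}

```text
time: 10.8
tool_pos: [382.8, -174.8, 58.3]
tcp_rot: [-179.9, 0.0, 95.2]
ft_force: [-1.8, -0.9, 0.0]
finger_gap: 85.0
```

```bash
python3 -c "
from h import *
look('p6')"
```

```text
[ 382.8 -174.8   58.3] [-179.9    0.    95.2] [-1.8 -0.9  0. ]
[210.1 217.6] corners machine [[-97.0, -7.4], [-109.8, -224.6], [100.0, -237.0], [112.8, -19.8]]
```

View pics/p6.png

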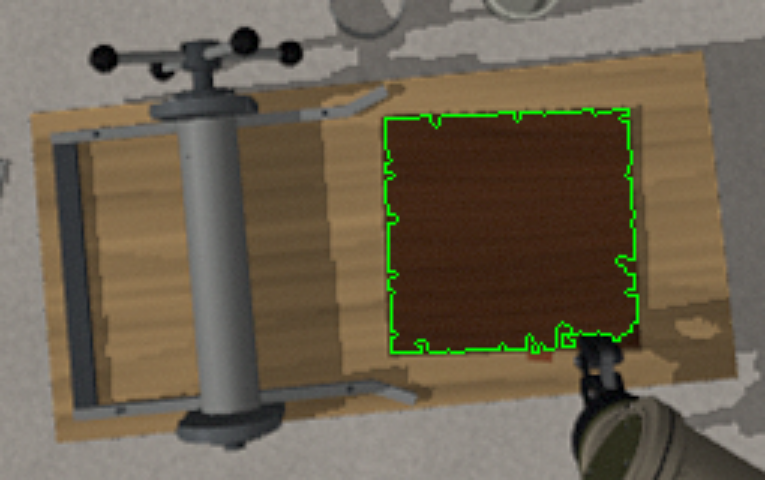

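The shim is now centred at x ≈ +1.5 with −3.4° skew. Next I go back behind the trailing edge with the gripper square to the machine and offset slightly to +x.

Request:
{"name": "servo_tool", "arguments": {
  "motion": [
    [85,0,-15,0,0,0,0],
    [85,0,0,-30,0,0,0],
    [85,0,0,-30,0,0,0],
    [85,-18,39,0,0,0,0],
    [85,-18,39,0,0,0,0],
    [85,-18,39,0,0,0,0],
    [85,-18,39,0,0,0,0],
    [85,-18,38,0,0,0,0],
    [85,0,0,0,0,0,0]
  ]
}}

```text
time: 11.75
tool_pos: [579.1, -250.0, 125.0]
tcp_rot: [179.3, 0.3, 95.2]
ft_force: [-0.2, 0.3, -0.3]
finger_gap: 85.2
```

Request:
{"name": "servo_tool", "arguments": {
  "motion": [
    [85,0,0,25,0,0,0],
    [85,0,0,15,0,0,0],
    [85,0,0,0,0,0,0]
  ]
}}

```text
time: 12.05
tool_pos: [580.7, -250.0, 83.1]
tcp_rot: [179.3, 0.2, 95.3]
ft_force: [0.1, 0.3, -0.3]
finger_gap: 85.1
```

Request:
{"name": "servo_tool", "arguments": {
  "motion": [
    [85,0,-9,12,0.012,0.004,0],
    [85,0,0,8,0,0,0],
    [85,0,0,2,0,0,0],
    [85,0,0,0,0,0,0]
  ]
}}

```text
time: 12.45
tool_pos: [570.4, -250.8, 61.6]
tcp_rot: [180.0, 0.0, 95.2]
ft_force: [-0.0, -1.4, -0.5]
finger_gap: 84.9
```

Request:
{"name": "servo_tool", "arguments": {
  "motion": [
    [85,6,0,1,0,0,0],
    [85,6,0,0,0,0,0],
    [85,4,0,0,0,0,0],
    [85,4,0,0,0,0,0],
    [85,0,0,0,0,0,0]
  ]
}}

```text
time: 12.95
tool_pos: [569.8, -229.3, 62.9]
tcp_rot: [179.8, 0.1, 95.3]
ft_force: [0.7, 0.2, 1.0]
finger_gap: 84.8
```

Request:
{"name": "servo_tool", "arguments": {
  "motion": [
    [85,0,0,3,0,0,0],
    [85,3,0,0.3,0,0,0],
    [85,3,0,0.3,0,0,0],
    [85,3,0,0.3,0,0,0],
    [85,3,0,0.3,0,0,0],
    [85,3,0,0.3,0,0,0],
    [85,0,0,0,0,0,0]
  ]
}}

```text
time: 13.65
tool_pos: [570.0, -215.0, 59.6]
tcp_rot: [179.6, 0.3, 95.2]
ft_force: [0.5, -1.0, -0.3]
finger_gap: 84.7
```

```bash
python3 -c "
from h import *
look('p7')"
```

```text
[ 570.  -215.    59.6] [179.6   0.3  95.2] [ 0.5 -1.  -0.3]
[210.2 219.8] corners machine [[-104.4, -1.4], [-108.5, -221.2], [101.6, -225.1], [105.8, -5.3]]
```

View pics/p7.png

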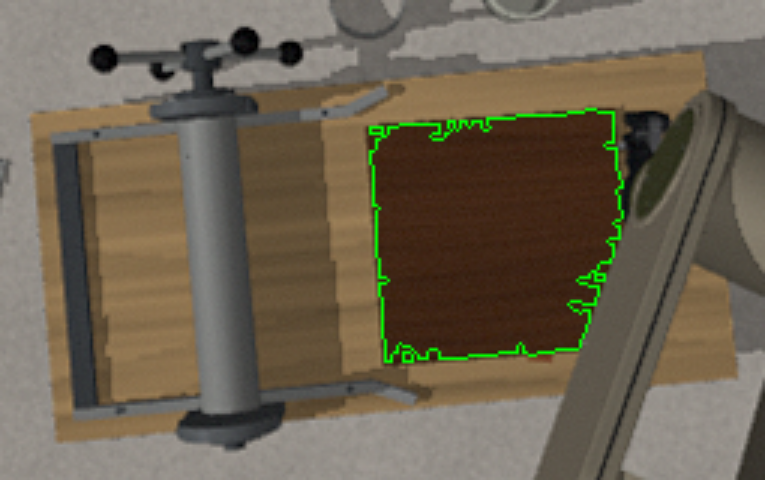

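The skew is now about −1°, the centre is at x ≈ −1.4 and the leading edge is just inside the flares. I recentre the fingers and push on.

Request:
{"name": "servo_tool", "arguments": {
  "motion": [
    [85,-6,0,0,0,0,0],
    [85,-2,-10,0,0.007,0.005,0],
    [85,0,-10,0,0,0,0],
    [85,0,0,0,0,0,0]
  ]
}}

```text
time: 14.1
tool_pos: [547.7, -224.6, 58.1]
tcp_rot: [-179.8, -0.1, 95.2]
ft_force: [-0.6, 0.5, -0.1]
finger_gap: 85.1
```

Request:
{"name": "servo_tool", "arguments": {
  "motion": [
    [85,4,0,0.3,0,0,0],
    [85,4,0,0.3,0,0,0],
    [85,4,0,0.3,0,0,0],
    [85,4,0,0.3,0,0,0],
    [85,4,0,0.3,0,0,0],
    [85,4,0,0.3,0,0,0]
  ]
}}

```text
time: 14.7
tool_pos: [545.9, -200.3, 57.3]
tcp_rot: [-179.9, 0.0, 95.2]
ft_force: [-0.7, -2.6, 1.4]
finger_gap: 84.9
```

Request:
{"name": "servo_tool", "arguments": {
  "motion": [
    [85,4,0,-2,0,0,0],
    [85,5,0,0,0,0,0],
    [85,5,0,0,0,0,0],
    [85,5,0,0,0,0,0],
    [85,5,0,0,0,0,0],
    [85,5,0,0,0,0,0],
    [85,5,0,0,0,0,0],
    [85,5,0,0,0,0,0]
  ]
}}

```text
time: 15.5
tool_pos: [542.0, -157.6, 59.3]
tcp_rot: [-179.9, 0.0, 95.2]
ft_force: [0.9, -2.5, -0.2]
finger_gap: 84.7
```

Request:
{"name": "servo_tool", "arguments": {
  "motion": [
    [85,5,0,0,0,0,0],
    [85,5,0,0,0,0,0],
    [85,5,0,0,0,0,0],
    [85,5,0,0,0,0,0],
    [85,5,0,0,0,0,0],
    [85,5,0,0,0,0,0],
    [85,5,0,0,0,0,0],
    [85,5,0,0,0,0,0],
    [85,5,0,0,0,0,0],
    [85,5,0,0,0,0,0]
  ]
}}

```text
time: 16.5
tool_pos: [536.9, -103.3, 59.3]
tcp_rot: [-179.9, 0.0, 95.2]
ft_force: [-0.3, -2.2, 0.7]
finger_gap: 85.1
```

```bash
python3 -c "
from h import *
look('p8')"
```

```text
[ 536.9 -103.3   59.3] [-179.9    0.    95.2] [-0.3 -2.2  0.7]
[208.  214.6] corners machine [[-105.4, 107.9], [-106.3, -106.7], [101.8, -107.5], [102.6, 107.1]]
```

View pics/p8.png

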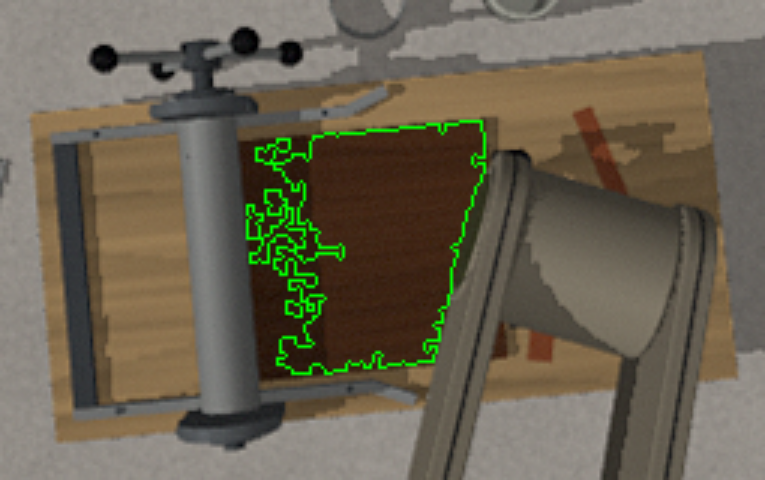

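The shim is square, centred between the guides and sliding under the roller, with push forces of about 2 N. I keep pushing.

Request:
{"name": "servo_tool", "arguments": {
  "motion": [
    [85,5,0,0,0,0,0],
    [85,5,0,0,0,0,0],
    [85,5,0,0,0,0,0],
    [85,5,0,0,0,0,0],
    [85,5,0,0,0,0,0],
    [85,5,0,0,0,0,0],
    [85,5,0,0,0,0,0],
    [85,5,0,0,0,0,0],
    [85,5,0,0,0,0,0],
    [85,5,0,0,0,0,0]
  ]
}}

```text
time: 17.55
tool_pos: [531.7, -48.7, 59.2]
tcp_rot: [-179.9, -0.0, 95.2]
ft_force: [-0.7, -2.0, 1.0]
finger_gap: 85.2
```

Request:
{"name": "servo_tool", "arguments": {
  "motion": [
    [85,5,0,0,0,0,0],
    [85,5,0,0,0,0,0],
    [85,5,0,0,0,0,0],
    [85,5,0,0,0,0,0],
    [85,5,0,0,0,0,0],
    [85,5,0,0,0,0,0],
    [85,5,0,0,0,0,0],
    [85,5,0,0,0,0,0],
    [85,5,0,0,0,0,0],
    [85,3,0,0,0,0,0]
  ]
}}

```text
time: 18.55
tool_pos: [526.8, 3.7, 59.2]
tcp_rot: [-179.8, -0.0, 95.2]
ft_force: [0.5, -2.5, -0.0]
finger_gap: 84.9
```

Request:
{"name": "servo_tool", "arguments": {
  "motion": [
    [85,4,0,0,0,0,0],
    [85,4,0,0,0,0,0],
    [85,4,0,0,0,0,0],
    [85,4,0,0,0,0,0],
    [85,3,0,0,0,0,0],
    [85,2,0,0,0,0,0],
    [85,2,0,0,0,0,0]
  ]
}}

```text
time: 19.25
tool_pos: [524.4, 28.7, 59.2]
tcp_rot: [-179.8, -0.0, 95.2]
ft_force: [-0.2, -1.9, 0.3]
finger_gap: 85.1
```

Request:
{"name": "servo_tool", "arguments": {
  "motion": [
    [85,2,0,0,0,0,0],
    [85,2,0,0,0,0,0],
    [85,1.5,0,0,0,0,0]
  ]
}}

```text
time: 19.55
tool_pos: [523.9, 34.5, 59.2]
tcp_rot: [-179.8, -0.0, 95.2]
ft_force: [0.5, -1.6, 0.3]
finger_gap: 85.3
```

Request:
{"name": "servo_tool", "arguments": {
  "motion": [
    [85,1.5,0,0,0,0,0],
    [85,1.5,0,0,0,0,0]
  ]
}}

```text
time: 19.75
tool_pos: [524.1, 35.6, 59.3]
tcp_rot: [-179.9, 0.2, 95.2]
ft_force: [0.8, -14.2, -1.3]
finger_gap: 85.2
```

Request:
{"name": "servo_tool", "arguments": {
  "motion": [
    [85,1.5,0,0,0,0,0],
    [85,1,0,0,0,0,0]
  ]
}}

```text
time: 19.95
tool_pos: [524.1, 35.4, 59.3]
tcp_rot: [-179.9, 0.5, 95.2]
ft_force: [0.9, -6.4, 1.0]
finger_gap: 85.6
```

Contact with the stop: the force jumped to 14 N and the forward motion ended. I press once more, then back away and look.

Request:
{"name": "servo_tool", "arguments": {
  "motion": [
    [85,1.5,0,0,0,0,0],
    [85,1,0,0,0,0,0],
    [85,0,0,0,0,0,0]
  ]
}}

```text
time: 20.25
tool_pos: [524.1, 35.1, 59.3]
tcp_rot: [-179.8, 0.7, 95.2]
ft_force: [1.0, -0.2, -0.4]
finger_gap: 85.1
```

Request:
{"name": "servo_tool", "arguments": {
  "motion": [
    [85,-8,0,0,0,0,0],
    [85,-25,0,0,0,0,0],
    [85,-20,0,-30,0,0,0],
    [85,-40,0,-40,0,0,0],
    [85,-45,0,-20,0,0,0],
    [85,-45,0,0,0,0,0],
    [85,-45,0,0,0,0,0],
    [85,-45,0,0,0,0,0],
    [85,0,0,0,0,0,0]
  ]
}}

```text
time: 21.15
tool_pos: [548.7, -241.8, 151.9]
tcp_rot: [-179.8, 0.5, 95.6]
ft_force: [-0.1, 1.6, -0.8]
finger_gap: 84.8
```

Run:
```python
from h import *
s=sense(); print(np.round(s["tool_pos"],1),np.round(s["ft_force"],1),s["time"])
O=np.array([527.2,15.65]);X=np.array([.9958,.0920]);Y=np.array([-.0920,.9958])
im=snapshot("top")
cv2.imwrite("pics/p9.png",np.hstack([cv2.resize(im[170:320,195:365],None,fx=4,fy=4)]))
```

```text
[ 548.7 -241.8  151.9] [-0.1  1.6 -0.8] 21.15
```

View pics/p9.png

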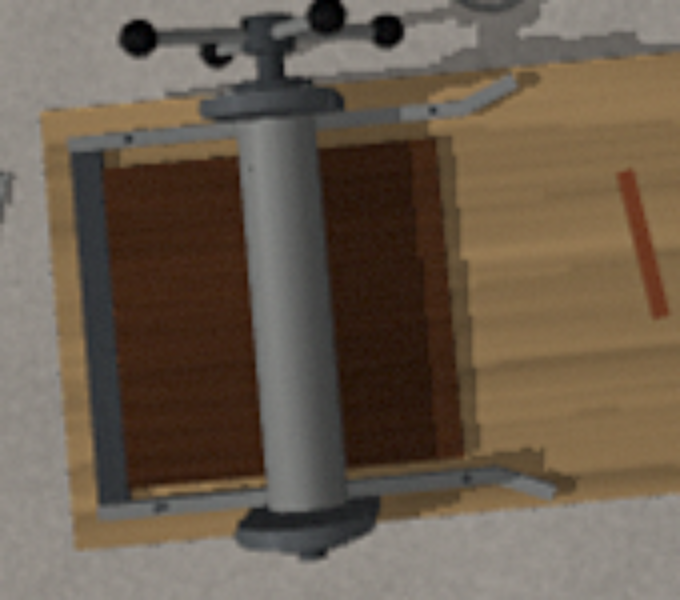

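The shim lies between the guides under the roller with its leading edge at the stop bar, at picture column 105–128. I check the squareness and the gap once numerically.

Run:
```python
from h import *
O=np.array([527.2,15.65]);X=np.array([.9958,.0920]);Y=np.array([-.0920,.9958])
im=snapshot("top").astype(float)
# trailing edge: strongest blue/green rise shim->wood; stop/shim edge: drop of blue (grey->brown), subpixel by parabola
def edge(ch,c0,c1,r0,r1,sl,sgn):
    P=[]
    for r in range(r0,r1):
        s=c0+sl*(r-r0); a=int(round(s)); g=sgn*np.gradient(cv2.GaussianBlur(im[r-1:r+2,:,ch].mean(0)[None],(1,3),0)[0])[a:a+c1-c0]
        k=int(np.clip(np.argmax(g),1,len(g)-2)); d=g[k-1]-2*g[k]+g[k+1]
        P.append((a+k+(0.5*(g[k-1]-g[k+1])/d if d else 0),r))
    return np.array(P)
def fit(P,z):
    w=ray("top",P,z)[:,:2]-O; x,y=w@X,w@Y
    for _ in range(4):
        k=np.polyfit(x,y,1); e=abs(y-np.polyval(k,x)); m=e<max(2.5*np.median(e),.5); x,y=x[m],y[m]
    return np.round([k[0],k[1],len(x)],4)
print("trailing slope,y(x=0):",fit(edge(1,300,312,210,280,.083,1),79))
print("stop/lead slope,y:",fit(edge(0,216,230,214,288,.08,-1),79))
```

```text
trailing slope,y(x=0): [-3.00000e-04  2.98913e+01  4.70000e+01]
stop/lead slope,y: [1.200000e-03 2.499368e+02 7.100000e+01]
```

```bash
python3 -c "
from bench import *
print(hand_in())"
```

```text
the job is handed in; nothing more can be done
None
```

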